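# Shift the headstock lever into second and start it

### The job

The speed lever on top of the small bench headstock stands in neutral. With a fingertip, push its upright knob round past the first notch and fully into the second notch, and only then press the round start button on the same headstock all the way down and let it come back up. Nothing is to be picked up: leave the loose collet, oil bottle and tall box standing where they are.

Things in the scene. Friction and masses are not known exactly. Their poses are not given: they have to be found in the camera images.
- headstock: Fixed cast grey-green machine housing, 250 (x) x 260 (y) mm, flat top 100 mm above the bench, with a steel three-jaw chuck on its -y side that reaches 210 mm from the origin, up to 100 mm high. Origin: centre of the underside, on the bench. Its position and yaw vary; at yaw 0 its axes are the world's.
- lever_pivot (a point): Point on the headstock's flat top, on the upright pivot axis of the speed lever, at (30, 0, 100) mm in the headstock frame. The steel hub here is 38 mm in diameter and 36 mm high. From it a level steel bar, 14 mm wide, its top face 26 mm above the headstock's top, runs out to the knob, 90 mm from the pivot. Grooves in an aluminium strip on the headstock's top mark the lever's three positions.
- lever (a joint): Lever angle in rad, counter-clockwise from above. The knob's direction from the pivot is (2.54 + value) rad from the headstock's +x towards its +y. Neutral 0 (hard stop; it starts here or up to 0.2 off), first notch 0.6, second notch 1.2, hard stop 1.3. A sprung detent draws it into the nearest notch, also back from beyond 1.2; humps at 0.3 and 0.9 take 5 to 7 N at the knob.
- lever_knob (a point): Point on the axis of the lever's upright round black knob, 24 mm in diameter, 90 mm from the pivot axis; the knob reaches from 30 mm below this point to 18 mm above it. This point is 48 mm above the headstock's top and moves with the lever, along the robot's side of the pivot, from the headstock's +y side towards its -y side.
- start (a joint): How far the start button is pressed, in m: 0 up, 0.006 all the way down. A spring returns it; fully down takes about 5 N.
- start_top (a point): Centre of the top face of the round black start button, 32 mm in diameter, in a dark steel collar on the headstock's top at (80, -85) mm in the headstock frame. Pressed straight down it travels 6 mm.
- collet: Loose steel collet, 32 mm across at the top, 44 mm high, standing on the headstock's top near its far +y corner. Origin: centre of its underside. To be left alone.
- oil: Loose dark blue oil bottle, 52 mm in diameter, 130 mm high, standing on the bench on the headstock's +y side. Origin: centre of its underside. To be left alone.
- stone_box: Loose tall light brown box for honing stones, 40 x 40 x 120 mm, standing on the bench on the headstock's -y side beyond the chuck. Origin: centre of its underside. To be left alone.

How it is judged:
On the way, in this order (a step that is already met when the one before it is completed fails the run):
1. the lever is in the second notch (value of joint lever above 1.12 rad), for 0.2 s.
2. the start button is pressed down (value of joint start above 0.0045 m), for 0.05 s.
At the end, for the whole second after the job is handed in: The lever rests in the second notch (1.12 to 1.28 rad), the start button has come back up (pressed less than 1.5 mm), and the collet, bottle and box stand upright and at rest within 20 mm of where they began (value of joint lever between 1.12 and 1.28 rad and velocity of joint lever below 0.05 rad/s and value of joint start below 0.0015 m and distance of each of collet, oil, stone_box from where it was at the start of the episode below 0.02 m and angle between each of collet, oil, stone_box's own z axis and vertical below 0.15 rad and linear speed of each of collet, oil, stone_box below 0.02 m/s); the robot touches nothing.
It fails at once if the start button is pressed while the lever is not in the second notch (value of joint start above 0.003 m and not (value of joint lever above 1.08 rad)).
It fails at once if the collet is lifted, knocked over or moved more than 20 mm (distance of collet from where it was at the start of the episode above 0.02 m or angle between collet's own z axis and vertical above 0.5 rad).
It fails at once if the oil bottle is lifted, knocked over or moved more than 20 mm (distance of oil from where it was at the start of the episode above 0.02 m or angle between oil's own z axis and vertical above 0.5 rad).
It fails at once if the tall box is lifted, knocked over or moved more than 20 mm (distance of stone_box from where it was at the start of the episode above 0.02 m or angle between stone_box's own z axis and vertical above 0.5 rad).
It also fails if it takes over 40 s, if anything falls off the work surface, if the arm or the gripper's body presses on something with over 40 N, if the wrist force passes 120 N, or if a joint passes its speed limit or range.

### The arm

A 6-joint arm with a two-finger parallel gripper is mounted at the origin on the work surface. World frame = base frame: x ahead of the robot, y to its left, z up, the work surface at z = 0. Lengths are in m, angles in rad, forces in N, time in s.
With the tool pointing down it reaches from about 0.35 to 1 m from the base axis. Payload 7.1 kg.
Tool frame: the origin (TCP) lies midway between the tips of the shut fingers; the grasp point (between the pads) lies 19 mm behind it (arm.pinch_z is the distance from the TCP to the grasp point, in m); z points along the fingers, y is the line along which they close (so a half turn about z gives the same grasp; the last joint's range is limited). The gripper opens to 85 mm and grips with 20 to 120 N. Pads are 22 mm wide; open, the fingers measure 114 mm over their backs; the gripper's body (76 mm by 85 mm) begins 54 mm behind the grasp point. The pads swing forward as they close: fully open they stand 13 mm farther back than shut.
Start: joints at [1.195, 0.423, 1.63, -0, 1.089, -0.019], TCP at [0.218, 0.586, 0.231] pointing down, gripper open.
Joint ranges: [-3, 3], [-0.9, 2.11], [0.09, 2.58], [-1.31, 4.45], [0.11, 2.69], [-2.54, 2.54]. Speed limits (rad/s): [2.39, 2.39, 3.01, 3.14, 3.14, 3.14].

### API

Orientations are given as a unit quaternion [x, y, z, w].
In Python, from station import arm, read_camera, camera_model gives the robot as it stands. The module is installed in compiled form; this text tells all that it offers.
- The arm moves only by the tool play_rows, never from a script. Its argument "rows" is a list of rows, each a list of 6 numbers: the shift along the tool's x, y, z in mm, then the turn, a rotation vector about the tool's x, y, z in rad. In form: [[tx, ty, tz, rx, ry, rz], ...]. A call has exactly 10 rows; each row is the pose to reach, as a shift and turn from the pose commanded when the call began, along the tool's axes at that moment; what a row does not reach only later rows make up. A row lasts 1/10 s, in which the tool goes at most 50 mm and 8.59 degrees, less where a joint would pass 70% of its speed; a pose out of reach is approached as far as the arm can. A call with a gripper value outside its range is refused whole. "jaw" is the closure, from -1 (fully open) to 1 (shut), set as the call begins (left out, the last holds). The fingers move at their own pace and stop on an object; "squeeze" is the grip in N (left out, the last holds). Time passes only in rows, so rows that repeat a pose let the fingers close, or fill a call up. It gives the time, the measured TCP pose, the force, the opening and the grip force at its end, in the units of the state.
- arm.get_obs(): the state, without advancing time (a new reading comes with each control period).
- read_camera(name): name is "scene" or "top" or "wrist"; returns the picture (420x560x3 uint8, blue, green, red); there is no depth.
- camera_model(name): a dict with "mtx" (3x3 intrinsics, pixels), "distortion" ([k1, k2, p1, p2, k3] as OpenCV has them; the pictures are not rectified), "R" (3x3) and "t" (3): a world point X has camera coordinates R X + t; the wrist camera has in their place "T_tool_cam" (4x4, takes a point from camera to tool coordinates, whose origin is the TCP and whose axes are the flange's). Camera axes: x right, y down, z forward; pixel columns grow to the right and rows downward; lengths in m; the calibration is good to about 2 mm. A picture is of the moment at which its call begins: read the wrist's pose just before it. camera_model takes no time and is no camera call.
- arm.hand_in(): hands the job in; it is judged then, once.
The state is a dict: "time_s": time; "joints": joint angles; "joint_velocities": joint speeds; "tau": joint torques, N m; "position": TCP position; "orientation": TCP orientation; "contact_force": force on the tool from outside, world axes, zero at the start; "ft_torque": the same for the moment, N m; "grip_width": finger opening in m; "grasp_force": force on a finger pad.
Only numpy, scipy, OpenCV 4.12 (cv2) and the standard library are available. Lean on these libraries where they do the work, as an engineer would, in place of code of your own. Each camera call takes 0.05 s, during which the arm holds its last target. There are 200 camera calls.

## Working session

There is one attempt and no reset: what is moved stays moved. The work goes in short steps, Python scripts to look and compute and a tool call to move; the robot and the scene stay as the last step left them, time stands still between calls to the robot, and variables do not carry over. Pictures are saved under pics/ and viewed, at most 10 in all, crops included, and the job is handed in when it is done.

Besides the shell and the picture viewer there is one more tool, called after "Emit:" by a JSON object that holds its "method" and its "body". play_rows: Moves the arm, as the interface text tells. Its arguments: {"type":"object","properties":{"rows":{"type":"array"},"jaw":{"type":"number"},"squeeze":{"type":"number"}},"required":["rows"]}

```bash
mkdir -p pics
python3 - <<'E'
from station import arm, read_camera, camera_model
import cv2,numpy as np
for n in("scene","top"):
    cv2.imwrite(f"pics/{n}0.png",read_camera(n)); m=camera_model(n); print(n,-m["R"].T@m["t"],m["R"][2])
o=arm.get_obs();print(o["time_s"],o["position"],o["orientation"])
E
```

```text
scene [ 1.07186281 -0.33254161  0.88584799] [-0.46601657  0.37189279 -0.80282272]
top [0.47770603 0.0280926  1.22200748] [ 0.1000703  -0.01395746 -0.99488247]
0.1 [0.21806439 0.58518469 0.2306149 ] [ 1.77423572e-01  9.84134320e-01 -7.05339148e-04 -1.38423828e-04]
```

View pics/scene0.png

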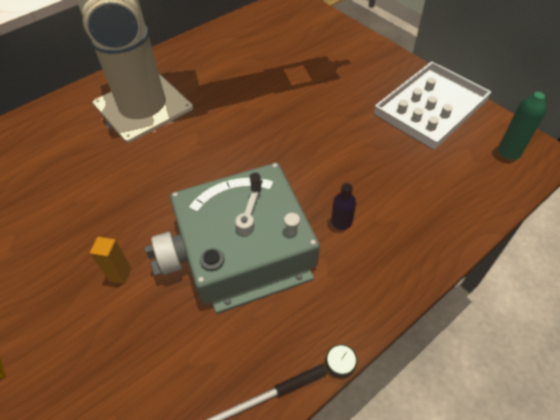

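View pics/top0.png

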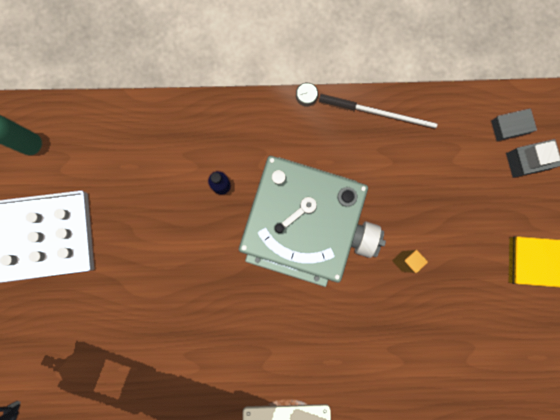

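The scene view shows the button at about (212,258), the hub at (244,223), the knob at (255,180) and the collet at (291,221). In the top view the hub is at (309,205), the knob top at (279,228), the button at (348,196) and the collet at (279,177). The housing top's corners are at (270,158), (366,187), (338,280) and (242,250). I'll refine these now.

```bash
cat > h.py <<'E'
import cv2,numpy as np
from station import camera_model
def ray(n,px):
    m=camera_model(n); u=cv2.undistortPoints(np.array([[px]],float),np.array(m["mtx"]),np.array(m["distortion"]))[0,0]
    R=np.array(m["R"]);t=np.array(m["t"]); return -R.T@t, R.T@np.array([u[0],u[1],1])
def plane(n,px,z):
    c,d=ray(n,px); return c+d*(z-c[2])/d[2]
def tri(a,b):
    (c1,d1),(c2,d2)=ray("scene",a),ray("top",b)
    s=np.linalg.lstsq(np.c_[d1,-d2],c2-c1,rcond=None)[0]; p,q=c1+s[0]*d1,c2+s[1]*d2
    return (p+q)/2,np.linalg.norm(p-q)
def blob(img,px,r,mask):
    "centroid of the masked component nearest px within radius r"
    m=np.zeros(mask.shape,np.uint8);cv2.circle(m,px,r,255,-1);m&=mask
    n,_,st,ce=cv2.connectedComponentsWithStats(m); i=1+np.argmax(st[1:,4]); return ce[i],st[i]
E
python3 - <<'E'
from h import *
np.set_printoptions(precision=4,suppress=True)
T=cv2.imread("pics/top0.png");S=cv2.imread("pics/scene0.png")
dk=lambda I:((I.max(2)<45)*255).astype(np.uint8)
lt=lambda I:((I.min(2)>140)*255).astype(np.uint8)
pts={}
for k,s,t,f in(("knob",(255,180),(279,228),dk),("button",(212,258),(348,196),dk),("hub",(244,221),(309,205),lt),("collet",(291,219),(279,177),lt)):
    a,sa=blob(S,s,11,f(S));b,sb=blob(T,t,9,f(T)); print(k,a,sa,b,sb,*tri(a,b))
hsv=cv2.cvtColor(T,cv2.COLOR_BGR2HSV);g=cv2.inRange(hsv,(40,30,60),(90,255,255))
print("green",hsv[240,270])
for p in((270,158),(366,187),(338,280),(242,250)):print(plane("top",p,.1))
big=[cv2.resize(I[y:y+150,x:x+190],None,fx=4,fy=4,interpolation=cv2.INTER_CUBIC) for I,x,y in((T,220,145),)]
cv2.imwrite("pics/t1.png",big[0])
E
```

```text
Traceback (most recent call last):
  File "h.py", line 15, in blob
    n,_,st,ce=cv2.connectedComponentsWithStats(m); i=1+np.argmax(st[1:,4]); return ce[i],st[i]
                                                       ~~~~~~~~~^^^^^^^^^^
ValueError: attempt to get argmax of an empty sequence
```

Run:
```python
from h import *
np.set_printoptions(precision=4,suppress=True)
T=cv2.imread("pics/top0.png");S=cv2.imread("pics/scene0.png")
for n,I in(("T",T),("S",S)):
  for p in ((279,228),(348,196),(309,205),(279,177),(260,230)) if n=="T" else ((255,180),(212,258),(244,221),(291,219),(200,220)):print(n,p,I[p[1],p[0]])
dk=lambda I:((I.max(2)<60)*255).astype(np.uint8)
lt=lambda I:((I[...,2]>I[...,1]*0.97)&(I.max(2)>110)).astype(np.uint8)*255
for k,s,t,f in(("knob",(255,180),(279,228),dk),("button",(212,258),(348,196),dk),("hub",(244,221),(309,205),lt),("collet",(291,219),(279,177),lt)):
  try:
    a,sa=blob(S,s,11,f(S));b,sb=blob(T,t,9,f(T)); print(k,a,sa,b,sb,*tri(a,b))
  except ValueError: print(k,"none")
for p in((270,158),(366,187),(338,280),(242,250)):print(plane("top",p,.1))
cv2.imwrite("pics/t1.png",cv2.resize(T[150:290,225:415],None,fx=4,fy=4,interpolation=cv2.INTER_CUBIC))
```

```text
T (279, 228) [62 60 62]
T (348, 196) [53 52 53]
T (309, 205) [121 123 119]
T (279, 177) [243 247 249]
T (260, 230) [233 230 221]
S (255, 180) [44 52 55]
S (212, 258) [49 54 54]
S (244, 221) [90 99 99]
S (291, 219) [193 215 221]
S (200, 220) [117 140 124]
knob [255.3504 182.7778] [252 174   8  17 117] [279.102  227.9592] [275 224   9   9  49] [0.5491 0.0081 0.1414] 0.0018710745676817247
button [211.1088 257.034 ] [205 251  14  13 147] [347.6082 195.8247] [342 191  12  11  97] [ 0.624  -0.1603  0.1145] 0.0008876669956763408
hub [244.3038 220.2462] [235 211  19  19 260] [307.9455 204.8465] [300 197  17  17 202] [ 0.6032 -0.0626  0.1271] 0.0012988067855224303
collet [291.582  219.3122] [284 212  16  15 189] [278.2617 176.6711] [272 170  14  14 149] [0.6706 0.0064 0.1402] 0.001100810233368001
[0.7244 0.0241 0.1   ]
[ 0.6463 -0.2091  0.1   ]
[ 0.4227 -0.1313  0.1   ]
[0.5005 0.0974 0.1   ]
```

View pics/t1.png

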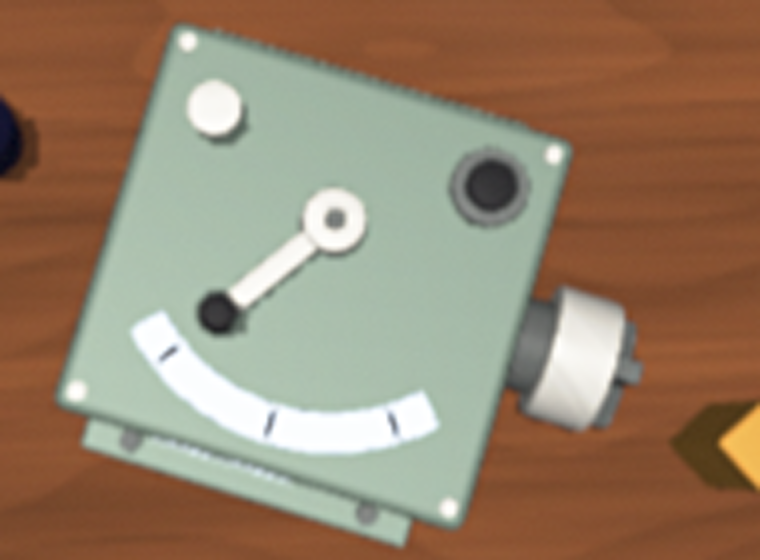

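The measurements agree with the given geometry:
- **Yaw:** about -0.317.
- **Pivot:** about (0.6025, -0.0635).
- **Knob:** (0.549, 0.008), so the lever is at neutral.
- **Button:** (0.624, -0.160).

Next I move to the trailing side of the knob, high up, with the fingers shut.

Emit:
{"method": "play_rows", "body": {"rows": [[-27, -19, 0, 0, 0, 0], [-54, -38, 0, 0, 0, 0], [-81, -56, 0, 0, 0, 0], [-108, -75, 0, 0, 0, 0], [-135, -94, 0, 0, 0, 0], [-163, -112, 0, 0, 0, 0], [-190, -131, 0, 0, 0, 0], [-217, -150, 0, 0, 0, 0], [-244, -169, 0, 0, 0, 0], [-271, -187, 0, 0, 0, 0]], "jaw": 1, "squeeze": 60}}

```text
time_s: 1.1
position: [0.4073, 0.3144, 0.2311]
orientation: [0.177, 0.984, -0.0, -0.0]
contact_force: [0.9, -0.2, -0.5]
grip_width: 0.0001
grasp_force: 0.0
```

Emit:
{"method": "play_rows", "body": {"rows": [[-27, -19, 0, 0, 0, 0.056], [-54, -38, 0, 0, 0, 0.112], [-81, -56, 0, 0, 0, 0.168], [-108, -75, 0, 0, 0, 0.224], [-135, -94, 0, 0, 0, 0.28], [-163, -112, 0, 0, 0, 0.336], [-190, -131, 0, 0, 0, 0.392], [-225, -156, 0, 0, 0, 0.448], [-260, -180, 0, 0, 0, 0.504], [-271, -188, 0, 0, 0, 0.56]]}}

```text
time_s: 2.1
position: [0.597, 0.0418, 0.2311]
orientation: [0.445, 0.896, -0.0, 0.0]
contact_force: [-0.4, -0.0, -1.1]
grip_width: 0.0004
grasp_force: 0.0
```

```bash
cat > m.py <<'E'
from h import *
from station import arm,read_camera
from scipy.spatial.transform import Rotation as Ro
P=np.array([.6025,-.0635]);YAW=-.317
def F(val,d):
    "TCP xy and tool-y angle to stand d behind the knob at lever value val"
    f=2.54+YAW+val; t=np.array([-np.sin(f),np.cos(f)])
    return P+.09*np.array([np.cos(f),np.sin(f)])-d*t, np.arctan2(-t[1],-t[0])
def row(o,xyz,a):
    R=Ro.from_quat(o["orientation"]); y=R.as_matrix()[:,1]
    G=Ro.from_matrix(np.c_[[np.sin(a),-np.cos(a),0],[np.cos(a),np.sin(a),0],[0,0,-1]])
    s=R.inv().apply(np.array(xyz)-o["position"])*1000
    return np.r_[s.round(1),(R.inv()*G).as_rotvec().round(3)].tolist()
E
python3 - <<'E'
from m import *
o=arm.get_obs();print(o["time_s"],o["position"],o["orientation"],o["grip_width"],o["contact_force"],o["joints"])
a,b=F(0,.06);print(a,b,row(o,[*a,.142],b))
cv2.imwrite("pics/s2.png",read_camera("scene"))
E
```

```text
2.1 [0.59697625 0.04183687 0.2310762 ] [ 4.44678654e-01  8.95690032e-01 -1.37670369e-04  4.91632641e-04] 0.00043241011313223236 [-0.44362115 -0.01381246 -1.08786616] [ 5.04433972e-02  3.84392286e-01  1.69116710e+00 -8.24308986e-04
  1.06531059e+00 -5.98322984e-01]Traceback (most recent call last):
  File "<stdin>", line 3, in <module>
  File "m.py", line 11, in row
    G=Ro.from_matrix(np.c_[[np.sin(a),-np.cos(a),0],[np.cos(a),np.sin(a),0],[0,0,-1]])
  File "scipy/spatial/transform/_rotation.pyx", line 1143, in scipy.spatial.transform._rotation.Rotation.from_matrix
ValueError: Non-positive determinant (left-handed or null coordinate frame) in rotation matrix 0: [[ 0.60693924  0.79474823  0.        ]
 [-0.79474823  0.60693924  0.        ]
 [ 0.          0.         -1.        ]].
```

```bash
sed -i 's/\[np.sin(a),-np.cos(a),0\]/[-np.sin(a),np.cos(a),0]/' m.py
python3 - <<'E'
from m import *
o=arm.get_obs()
a,b=F(0,.06);print(a,b,row(o,[*a,.142],b))
cv2.imwrite("pics/s2.png",read_camera("scene"))
E
```

```text
[0.59556036 0.0444437 ] 0.6522036732051033 [3.0, 0.4, 89.1, 0.0, 0.001, -0.003]
```

View pics/s2.png

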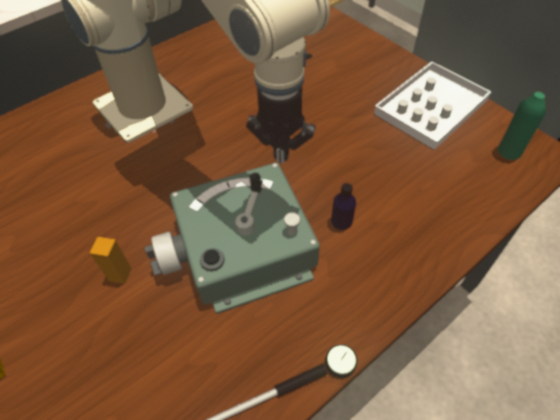

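The fingers are shut, with the tip at about (283,160), clear of the knob at (255,182) and the collet at (291,221). Descending now.

Emit:
{"method": "play_rows", "body": {"rows": [[3, 0, 10, 0, 0, 0], [3, 0, 25, 0, 0, 0], [3, 0, 40, 0, 0, 0], [3, 0, 55, 0, 0, 0], [3, 0, 65, 0, 0, 0], [3, 0, 73, 0, 0, 0], [3, 0, 80, 0, 0, 0], [3, 0, 85, 0, 0, 0], [3, 0, 89, 0, 0, 0], [3, 0, 89, 0, 0, 0]]}}

```text
time_s: 3.15
position: [0.5932, 0.0472, 0.142]
orientation: [0.443, 0.897, -0.0, -0.0]
contact_force: [0.7, 0.5, -0.3]
grip_width: 0.0003
grasp_force: 0.0
```

Run:
```python
from m import *
o=arm.get_obs();print(o["time_s"],o["position"],o["contact_force"])
for d,v in[(.05,0),(.04,0),(.0265,0)]+[(.0265,x) for x in np.arange(.1,1.26,.1)]:
    a,b=F(v,d);print(round(v,2),row(o,[*a,.142],b))
cv2.imwrite("pics/s3.png",read_camera("scene")[100:310,120:400].repeat(2,0).repeat(2,1))
```

```text
3.15 [0.59319544 0.04724929 0.14198695] [ 0.70799737  0.47054182 -0.25581342]
0 [-3.6, -9.8, -0.0, -0.0, -0.0, 0.002]
0 [-3.6, -19.8, -0.0, -0.0, -0.0, 0.002]
0 [-3.6, -33.3, -0.0, -0.0, -0.0, 0.002]
0.1 [-1.4, -42.4, 0.0, -0.0, -0.0, -0.098]
0.2 [-0.1, -51.7, 0.0, -0.0, -0.0, -0.198]
0.3 [0.3, -61.1, 0.0, -0.0, -0.0, -0.298]
0.4 [-0.3, -70.5, 0.0, -0.0, -0.0, -0.398]
0.5 [-1.8, -79.7, 0.0, -0.0, -0.0, -0.498]
0.6 [-4.3, -88.8, 0.0, -0.0, -0.0, -0.598]
0.7 [-7.6, -97.5, 0.0, -0.0, -0.0, -0.698]
0.8 [-11.8, -105.9, 0.0, -0.0, -0.0, -0.798]
0.9 [-16.8, -113.9, 0.0, -0.0, -0.0, -0.898]
1.0 [-22.5, -121.3, 0.0, -0.0, -0.0, -0.998]
1.1 [-29.0, -128.1, 0.0, -0.0, -0.0, -1.098]
1.2 [-36.1, -134.2, 0.0, -0.0, -0.0, -1.198]
```

View pics/s3.png

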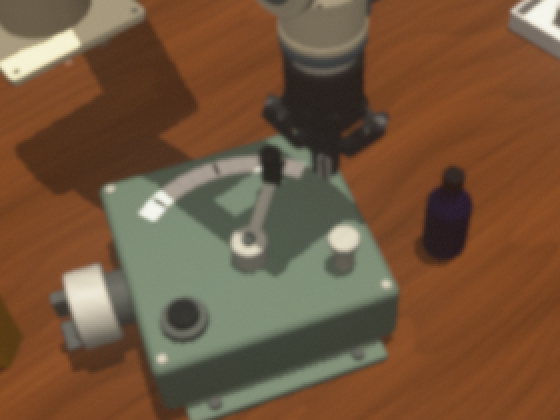

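The picture shows the tip at crop (325,172) beside the knob at (270,165), with the collet and bottle clear. I push to the first notch.

Emit:
{"method": "play_rows", "body": {"rows": [[-3.6, -10, 0, 0, 0, 0], [-3.6, -20, 0, 0, 0, 0], [-3.6, -28, 0, 0, 0, 0], [-3.6, -33, 0, 0, 0, 0], [-1.4, -42.4, 0, 0, 0, -0.1], [-0.1, -51.7, 0, 0, 0, -0.2], [0.3, -61, 0, 0, 0, -0.3], [-0.3, -70.5, 0, 0, 0, -0.4], [-1.8, -79.7, 0, 0, 0, -0.5], [-4.3, -88.8, 0, 0, 0, -0.6]]}}

```text
time_s: 4.2
position: [0.5249, -0.0105, 0.1425]
orientation: [0.156, 0.988, 0.0, 0.0]
contact_force: [-0.7, 0.6, 0.2]
grip_width: -0.0001
grasp_force: 0.0
```

Run:
```python
from m import *
I=read_camera("top");o=arm.get_obs();print(o["time_s"],o["position"],o["contact_force"],o["grip_width"])
cv2.imwrite("pics/t4.png",np.hstack([I[150:290,225:355],read_camera("scene")[140:280,160:290]]).repeat(3,0).repeat(3,1))
print("ref",F(.6,.0265))
for v in np.arange(.7,1.26,.1):
    a,b=F(v,.0265);print(round(v,2),row(o,[*a,.142],b))
```

```text
4.25 [ 0.52421431 -0.01118425  0.14244283] [-0.22769137 -0.1184366   0.48708943] -0.0001256834132729511
ref (array([ 0.52532966, -0.01014282]), np.float64(1.2522036732051034))
0.7 [1.5, -7.8, 0.4, -0.0, -0.0, -0.09]
0.8 [2.9, -17.0, 0.4, -0.0, -0.0, -0.19]
0.9 [3.4, -26.4, 0.4, -0.0, -0.0, -0.29]
1.0 [2.9, -35.8, 0.5, -0.0, -0.0, -0.39]
1.1 [1.4, -45.0, 0.5, -0.0, -0.0, -0.49]
1.2 [-0.9, -54.1, 0.5, -0.0, -0.0, -0.59]
```

View pics/t4.png

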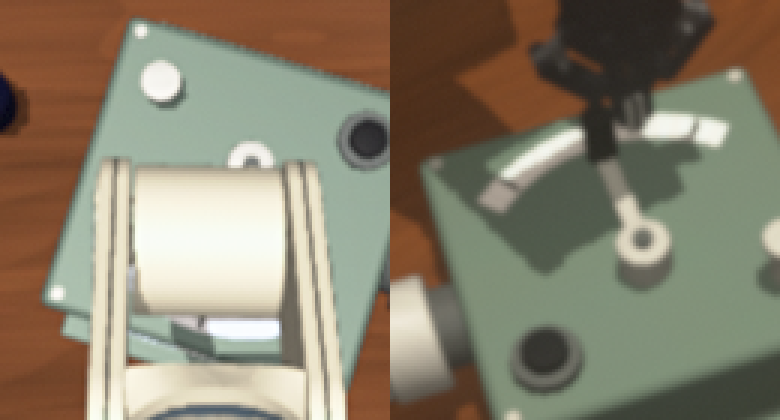

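The scene view shows the lever swung to about the first groove, with the knob at right-panel (600,135) and the finger behind it. I carry on into the second notch.

Emit:
{"method": "play_rows", "body": {"rows": [[1, -4, 0, 0, 0, -0.045], [1.5, -8, 0, 0, 0, -0.09], [2.4, -12.5, 0, 0, 0, -0.14], [2.9, -17, 0, 0, 0, -0.19], [3.4, -26, 0, 0, 0, -0.29], [2.9, -36, 0, 0, 0, -0.39], [1.4, -45, 0, 0, 0, -0.49], [0.3, -50, 0, 0, 0, -0.54], [-0.9, -54, 0, 0, 0, -0.59], [-0.9, -54, 0, 0, 0, -0.59]]}}

```text
time_s: 5.3
position: [0.5097, -0.062, 0.1425]
orientation: [-0.135, 0.991, -0.0, 0.0]
contact_force: [0.3, -0.0, -0.6]
grip_width: -0.0
grasp_force: 0.0
```

Run:
```python
from m import *
I=read_camera("scene");o=arm.get_obs();print(o["time_s"],o["position"],o["contact_force"],o["grip_width"],F(1.2,.0265))
cv2.imwrite("pics/s5.png",I[130:290,140:330].repeat(3,0).repeat(3,1))
m=camera_model("scene")
for v in (0.6,1.1,1.2,1.3):
    a,_=F(v,0);print(v,[cv2.projectPoints(np.array([*a,z]),np.array(m["R"]),np.array(m["t"]),np.array(m["mtx"]),np.array(m["distortion"]))[0].ravel().round(1) for z in(.126,.166)])
```

```text
5.35 [ 0.50968745 -0.06172365  0.14242742] [-0.52166463 -0.89714074 -0.56609495] 0.00025737809863963937 (array([ 0.50868084, -0.06303607]), np.float64(1.8522036732051035))
0.6 [array([230.2, 188.7]), array([228.1, 176.6])]
1.1 [array([212.3, 198.5]), array([209.6, 186.5])]
1.2 [array([209.4, 201.2]), array([206.6, 189.2])]
1.3 [array([206.8, 204.1]), array([203.9, 192.2])]
```

View pics/s5.png

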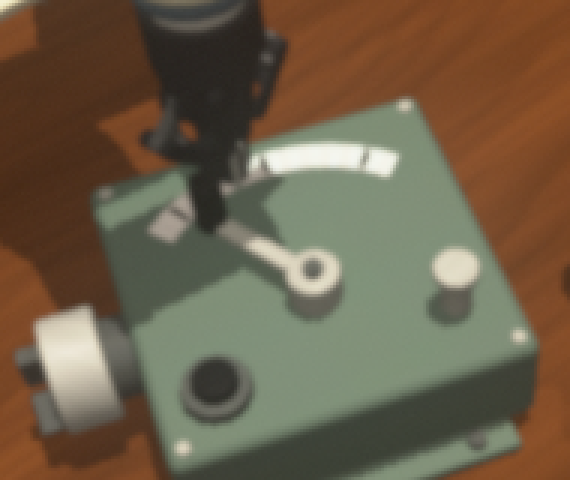

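The knob's top is at about full-frame pixel (208,188), and the prediction for 1.2 rad is (207,189), with no residual force. The lever appears to be in the second notch. I back off and lift.

Emit:
{"method": "play_rows", "body": {"rows": [[0, 8, 0, 0, 0, 0], [0, 18, 0, 0, 0, 0], [0, 28, 0, 0, 0, 0], [0, 30, -15, 0, 0, 0], [0, 30, -35, 0, 0, 0], [0, 30, -55, 0, 0, 0], [0, 30, -75, 0, 0, 0], [0, 30, -90, 0, 0, 0], [0, 30, -90, 0, 0, 0], [0, 30, -90, 0, 0, 0]]}}

```text
time_s: 6.35
position: [0.5011, -0.0322, 0.2321]
orientation: [-0.136, 0.991, 0.0, 0.0]
contact_force: [-0.5, 0.1, 0.1]
grip_width: -0.0
grasp_force: 0.0
```

Run:
```python
from m import *
I=read_camera("scene");o=arm.get_obs();print(o["time_s"],o["position"],o["contact_force"])
cv2.imwrite("pics/s6.png",I[130:290,140:330].repeat(3,0).repeat(3,1))
b,sb=blob(I,(208,194),14,((I.max(2)<60)*255).astype(np.uint8)); print(b,sb)
a=1.852
print(row(o,[.6235,-.1603,.232],a))
```

```text
6.4 [ 0.50075471 -0.03225078  0.23154955] [-0.23706965  0.11199414  0.10777494]
[208.66037736 196.83647799] [203 187  12  21 159]
[-83.6, -156.5, -0.6, 0.0, -0.001, -0.008]
```

View pics/s6.png

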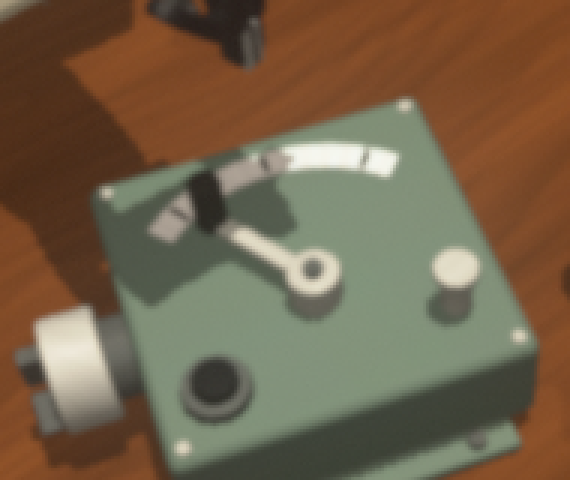

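The lever rests at about 1.2: the knob blob is centred at (208.7,196.8), against a prediction of (208.3,196.4). I move over to the button.

Emit:
{"method": "play_rows", "body": {"rows": [[-7, -13, 0, 0, 0, 0], [-17, -32, 0, 0, 0, 0], [-28, -52, 0, 0, 0, 0], [-39, -73, 0, 0, 0, 0], [-50, -94, 0, 0, 0, 0], [-60, -113, 0, 0, 0, 0], [-70, -131, 0, 0, 0, 0], [-78, -146, 0, 0, 0, 0], [-83.6, -156.5, 0, 0, 0, 0], [-83.6, -156.5, 0, 0, 0, 0]]}}

```text
time_s: 7.4
position: [0.6249, -0.1623, 0.2313]
orientation: [-0.136, 0.991, 0.0, -0.0]
contact_force: [-0.1, -0.1, -0.5]
grip_width: -0.0003
grasp_force: 0.0
```

Emit:
{"method": "play_rows", "body": {"rows": [[0, 0, 10, 0, 0, 0], [0, 0, 30, 0, 0, 0], [0, 0, 50, 0, 0, 0], [0, 0, 70, 0, 0, 0], [0, 0, 85, 0, 0, 0], [0, 0, 95, 0, 0, 0], [0, 0, 102, 0, 0, 0], [0, 0, 105, 0, 0, 0], [0, 0, 105, 0, 0, 0], [0, 0, 105, 0, 0, 0]]}}

```text
time_s: 8.4
position: [0.6246, -0.1611, 0.128]
orientation: [-0.136, 0.991, -0.0, 0.001]
contact_force: [-0.4, -0.4, 0.1]
grip_width: 0.0002
grasp_force: 0.0
```

Run:
```python
from m import *
I=read_camera("scene");o=arm.get_obs();print(o["time_s"],o["position"],o["contact_force"])
cv2.imwrite("pics/s7.png",I[130:290,140:330].repeat(3,0).repeat(3,1))
print(row(o,[.6235,-.1603,.12],1.852))
```

```text
8.45 [ 0.62461634 -0.16113662  0.12808499] [ 0.26878298 -0.50132409  0.62131191]
[0.9, 1.1, 8.1, -0.001, 0.001, -0.008]
```

View pics/s7.png

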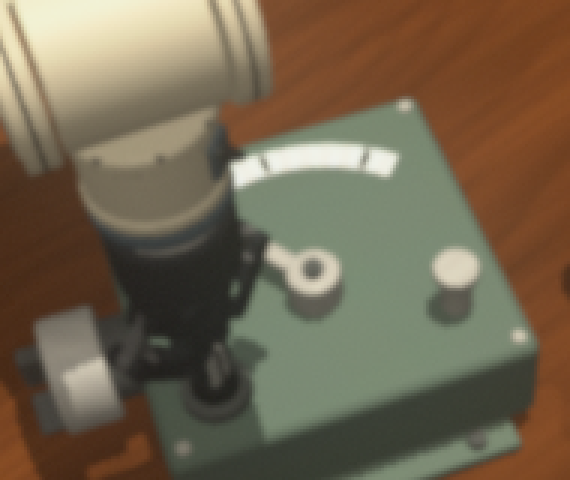

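The tip is right over the button, at about crop (215,385). I press in small steps and watch the force.

Emit:
{"method": "play_rows", "body": {"rows": [[0.5, 0.5, 2, 0, 0, 0], [1, 1, 4, 0, 0, 0], [1, 1, 6, 0, 0, 0], [1, 1, 8, 0, 0, 0], [1, 1, 10, 0, 0, 0], [1, 1, 11, 0, 0, 0], [1, 1, 12, 0, 0, 0], [1, 1, 13, 0, 0, 0], [1, 1, 14, 0, 0, 0], [1, 1, 14, 0, 0, 0]]}}

```text
time_s: 9.45
position: [0.623, -0.1603, 0.1158]
orientation: [-0.136, 0.991, -0.0, 0.0]
contact_force: [-8.3, 2.4, 20.8]
grip_width: 0.0001
grasp_force: 10.9
```

Emit:
{"method": "play_rows", "body": {"rows": [[0, 0, -1, 0, 0, 0], [0, 0, -2, 0, 0, 0], [0, 0, -3, 0, 0, 0], [0, 0, -4, 0, 0, 0], [0, 0, -4, 0, 0, 0], [0, 0, -4, 0, 0, 0], [0, 0, -4, 0, 0, 0], [0, 0, -4, 0, 0, 0], [0, 0, -4, 0, 0, 0], [0, 0, -4, 0, 0, 0]]}}

```text
time_s: 10.45
position: [0.6229, -0.1602, 0.1173]
orientation: [-0.136, 0.991, 0.0, -0.0]
contact_force: [-1.4, 0.7, 4.4]
grip_width: 0.0001
grasp_force: 2.1
```

Emit:
{"method": "play_rows", "body": {"rows": [[0, 0, -1, 0, 0, 0], [0, 0, -2, 0, 0, 0], [0, 0, -2.5, 0, 0, 0], [0, 0, -2.5, 0, 0, 0], [0, 0, -2.5, 0, 0, 0], [0, 0, -2.5, 0, 0, 0], [0, 0, -2.5, 0, 0, 0], [0, 0, -2.5, 0, 0, 0], [0, 0, -2.5, 0, 0, 0], [0, 0, -2.5, 0, 0, 0]]}}

```text
time_s: 11.45
position: [0.6228, -0.1602, 0.1198]
orientation: [-0.136, 0.991, 0.0, -0.0]
contact_force: [-2.1, 0.6, 2.2]
grip_width: -0.0001
grasp_force: 1.3
```

The spring reads 2.2 N at 119.8 mm and 4.4 N at 117.3 mm. That puts the 5 N full press at about 116 mm, so the 20 N at 115.8 mm was the end stop and the button was fully down. I lift clear.

Emit:
{"method": "play_rows", "body": {"rows": [[0, 0, -4, 0, 0, 0], [0, 0, -12, 0, 0, 0], [0, 0, -25, 0, 0, 0], [0, 0, -45, 0, 0, 0], [0, 0, -65, 0, 0, 0], [0, 0, -85, 0, 0, 0], [0, 0, -105, 0, 0, 0], [0, 0, -120, 0, 0, 0], [0, 0, -120, 0, 0, 0], [0, 0, -120, 0, 0, 0]]}}

```text
time_s: 12.45
position: [0.6228, -0.1603, 0.24]
orientation: [-0.136, 0.991, -0.0, 0.0]
contact_force: [-1.0, -0.2, 0.2]
grip_width: 0.0006
grasp_force: 0.0
```

Run:
```python
from m import *
I=read_camera("scene");o=arm.get_obs();print(o["time_s"],o["position"],o["contact_force"])
cv2.imwrite("pics/s8.png",I[90:310,80:380].repeat(2,0).repeat(2,1))
```

```text
12.5 [ 0.62240352 -0.16015759  0.23914169] [-0.06892051 -0.07531522 -0.13748818]
```

View pics/s8.png

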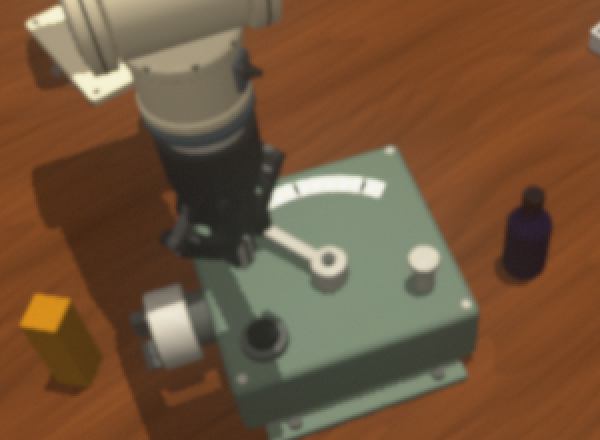

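The arm is clear at z = 0.24. The button is up at crop (262,335), the lever bar lies in the second-notch direction, and the collet (423,265), bottle (527,245) and box (60,340) are all standing.

```bash
python3 -c "
from station import arm
print(arm.hand_in())"
```

```text
the job is handed in; nothing more can be done
None
```

I pushed the lever past the first notch into the second, then pressed the start button fully and let it come back up. The collet, bottle and box look untouched in the last picture, and the job is handed in; no verdict came back.

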